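Point out the tube without its stick

ROBOT

A 6-joint arm with a two-finger parallel gripper is mounted at the origin on the work surface. World frame = base frame: x ahead of the robot, y to its left, z up, the work surface at z = 0. Lengths are in m, angles in rad, forces in N, time in s.
With the tool pointing down it reaches from about 0.25 to 0.8 m from the base axis. Payload 3.9 kg.
Tool frame: the origin (TCP) lies midway between the tips of the shut fingers; the grasp point (between the pads) lies 19 mm behind it; z points along the fingers, y is the line along which they close (so a half turn about z gives the same grasp; the last joint's range is limited). The gripper opens to 85 mm and grips with 20 to 120 N. Pads are 22 mm wide; open, the fingers measure 114 mm over their backs; the gripper's body (76 mm by 85 mm) begins 54 mm behind the grasp point. The pads swing forward as they close: fully open they stand 13 mm farther back than shut.
Start: joints at [1.217, 0.26, -0.138, 1.173, 0, 1.571], TCP at [0.182, 0.492, 0.231] pointing down, gripper open.
Joint ranges: [-2.78, 2.78], [-0.83, 1.72], [-1.28, 1.37], [-1.9, 2.12], [-1.57, 1.48], [-3.14, 3.14]. Speed limits (rad/s): [2.57, 2.57, 3.14, 3.14, 3.14, 3.14].

INTERFACE

Orientations are given as [roll, pitch, yaw] about the fixed x, y, z axes, in that order (R = Rz(yaw) Ry(pitch) Rx(roll)).
In Python, from plant import manip gives the robot as it stands. The module is installed in compiled form; this text tells all that it offers.
- The arm moves only by the shell command python3 -m crank 'ROWS' [FORCE]. ROWS is a JSON object of lists of equal length, an entry for each row: "dr": the turn, a rotation vector about the tool's x, y, z in units of 90 degrees (1.0 is 90 degrees), a list of three; "delta_pos": the shift along the tool's x, y, z in units of 200 mm (1.0 is 200 mm), a list of three; "claw": the closure, from 0 (fully open) to 1 (shut). A call has 1 to 20 rows; each row is the pose to reach, as a shift and turn from the pose commanded when the call began, along the tool's axes at that moment; what a row does not reach only later rows make up. A row lasts 1/8 s, in which the tool goes at most 62.5 mm and 10.7 degrees, less where a joint would pass 70% of its speed; a pose out of reach is approached as far as the arm can. A call with a number of a shift or a turn outside -1 to 1 is refused whole. A call with a gripper value outside its range is refused whole. The fingers move at their own pace and stop on an object; FORCE is the grip in N (left out, the last holds). Time passes only in rows, so rows that repeat a pose let the fingers close. It gives the time, the measured TCP pose, the force, the opening and the grip force at its end, in the units of the state.
- manip.get_state(): the state, without advancing time (a new reading comes with each control period).
- manip.camera(name): name is "side" or "top" or "wrist"; returns a dict with "pixels" (384x512x3 uint8, red, green, blue), "vertical_fov" (degrees; the focal length in pixels is half the picture's height over the tangent of half this angle, whatever the lens; pixels are square), "cx", "cy" (the principal point, pixels), "cam_to_world" (4x4, takes a point from camera to world coordinates); the wrist camera has in their place "mount" (4x4, takes a point from camera to tool coordinates, whose origin is the TCP and whose axes are the flange's). Camera axes: x right, y down, z forward; pixel columns grow to the right and rows downward; lengths in m; the calibration is good to about 2 mm. A picture is of the moment at which its call begins: read the wrist's pose just before it. There is no depth.
- manip.hand_in(): hands the job in; it is judged then, once.
The state is a dict: "time_s": time; "joint_positions": joint angles; "joint_vel": joint speeds; "effort": joint torques, N m; "ee_pos": TCP position; "ee_rot": TCP orientation; "force": force on the tool from outside, world axes, zero at the start; "ft_torque": the same for the moment, N m; "gripper_width": finger opening in m; "grasp_force": force on a finger pad.
Only numpy, scipy, OpenCV 4.12 (cv2) and the standard library are available. Lean on these libraries where they do the work, as an engineer would, in place of code of your own. Each camera call takes 0.05 s, during which the arm holds its last target. There are 200 camera calls.

TASK

One cardboard tube in the blue crate has lost its black stick: point it out to the camera by holding the fingertips a few centimetres straight above its open mouth for two seconds, then point in the same way, for two seconds, at the middle of the black stick lying on the white mat, and last press the green button fully down, let it come back up and draw clear. Touch neither tubes, sticks, crate nor mat, do not dip down over any other tube or over the wooden stick as if pointing at it, and leave the red button and everything else alone.

Things in the scene. Friction and masses are not known exactly. Their poses are not given: they have to be found in the camera images.
- crate: blue open crate, 138 x 202 mm, 60 mm high, with dividers making 2 by 3 cells, one tube in each, about 66 mm apart; fixed, but put in a different place and yaw each time; origin at the centre of its underside, on the table
- tube_empty: the tube that has lost its stick: cardboard tube, 46 mm across, 110 mm tall, standing upright in a cell of the crate; origin at the centre of its underside, z up. Open at the top (bore 38 mm), nothing sticks out. It may stand in any cell
- tube_empty_mouth (a point): the centre of the open mouth of the tube without a stick, level with its rim, about 115 mm above the table
- mat: white mat, 120 x 160 mm, 4 mm thick, fixed, in a different place each time; origin at the centre of its underside
- stick_black: loose black stick, 90 x 12 x 12 mm, lying on the white mat along its own x axis; origin at the middle of its underside, 4 mm above the table
- stick_wood: loose brown wooden stick of the same size, lying on the white mat about 80 mm beside the black one; same frame
- panel: yellow button box, 80 x 130 mm, 45 mm high, fixed, in a different place each time, with a green and a red push button on top, 66 mm apart; origin at the centre of its underside
- call_top (a point): centre of the top face of the green push button (32 mm across), pressed straight down
- call (a joint): travel of the green button: 0 m when up, 0.006 m when fully down; a spring of about 5 N at full travel pushes it back up
- stop_top (a point): centre of the top face of the red push button, same size as the green one
- stop (a joint): travel of the red button: 0 m when up, 0.006 m when down
- glue: loose white glue bottle, 60 mm across, 150 mm tall, beyond the crate; origin at the centre of its underside
- pot: loose amber jar with a yellow lid, 70 mm across, 70 mm tall, near the robot on its left; origin at the centre of its underside
- tube_a: complete tube: cardboard tube, 46 mm across, 110 mm tall, standing upright in a cell of the crate; origin at the centre of its underside, z up. A black stick, 10 mm square, stands 25 mm out of its mouth
- tube_b: complete tube: cardboard tube, 46 mm across, 110 mm tall, standing upright in a cell of the crate; origin at the centre of its underside, z up. A black stick, 10 mm square, stands 25 mm out of its mouth
- tube_c: complete tube: cardboard tube, 46 mm across, 110 mm tall, standing upright in a cell of the crate; origin at the centre of its underside, z up. A black stick, 10 mm square, stands 25 mm out of its mouth
- tube_d: complete tube: cardboard tube, 46 mm across, 110 mm tall, standing upright in a cell of the crate; origin at the centre of its underside, z up. A black stick, 10 mm square, stands 25 mm out of its mouth
- tube_e: complete tube: cardboard tube, 46 mm across, 110 mm tall, standing upright in a cell of the crate; origin at the centre of its underside, z up. A black stick, 10 mm square, stands 25 mm out of its mouth

How it is judged:
By the outcome, as a careful person would: the job done as asked, in the order asked, and still so for the second after the job is handed in, with the robot touching nothing.
It also fails if it takes over 64 s, if anything falls off the work surface, if the arm or the gripper's body presses on something with over 40 N, if the wrist force passes 120 N, or if a joint passes its speed limit or range.

## Working session

There is one attempt and no reset: what is moved stays moved. The work goes in short steps, Python scripts to look and compute and a shell command to move; the robot and the scene stay as the last step left them, time stands still between calls to the robot, and variables do not carry over. Pictures are saved under pics/ and viewed, at most 10 in all, crops included, and the job is handed in when it is done.

```bash
mkdir -p pics; python3 - <<'E'
from plant import manip
import cv2,numpy as np,pickle
s=manip.get_state();print({k:np.round(s[k],3).tolist() for k in('time_s','ee_pos','ee_rot','force','gripper_width')})
d={}
for n in('top','side'):
    c=manip.camera(n);d[n]=c;cv2.imwrite(f'pics/{n}0.png',c['pixels'][:,:,::-1])
    print(n,c['vertical_fov'],c['cx'],c['cy'],np.round(c['cam_to_world'],3).tolist())
pickle.dump(d,open('cams.pkl','wb'))
E
```

```text
{'time_s': 0.0, 'ee_pos': [0.182, 0.492, 0.23], 'ee_rot': [-3.14, -0.0, 2.788], 'force': [0.341, -0.536, 0.319], 'gripper_width': 0.086}
top 57.01477249735222 258.28833898219835 191.43614610231984 [[0.002, -0.99, 0.143, 0.381], [-1.0, -0.001, 0.009, 0.049], [-0.009, -0.143, -0.99, 1.212], [0.0, 0.0, 0.0, 1.0]]
side 49.5455900133606 257.98570091144734 195.68538510202052 [[0.965, -0.174, 0.198, 0.329], [-0.263, -0.687, 0.678, -0.603], [0.018, -0.706, -0.708, 0.83], [0.0, 0.0, 0.0, 1.0]]
```

View pics/top0.png

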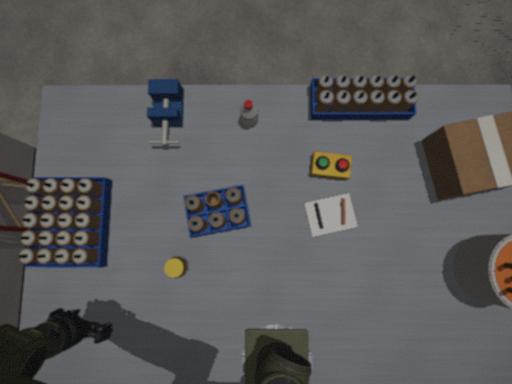

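View pics/side0.png

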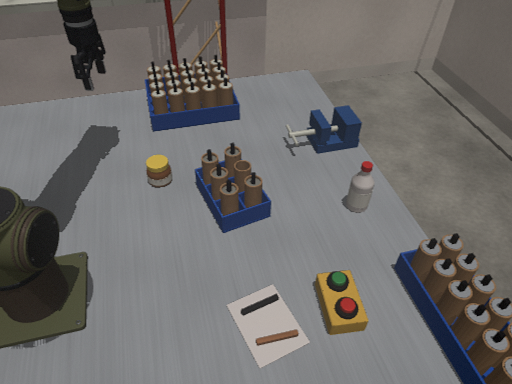

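The top view shows the blue crate at about (216,211), with the middle tube of its far row, (213,199), empty. The side view agrees, showing the empty mouth at (243,168). The mat is at (330,214), with the black stick on its left at (319,215) and the wooden one at (343,211). The green button is at (323,162) and the red at (343,164).

```bash
cat > h.py <<'E'
import numpy as np,cv2,pickle
def ray(c,u,v,T=None):
    f=c['pixels'].shape[0]/2/np.tan(np.radians(c['vertical_fov']/2))
    T=np.array(c['cam_to_world'] if T is None else T)
    d=T[:3,:3]@np.array([(u-c['cx'])/f,(v-c['cy'])/f,1]);return T[:3,3],d
def onz(c,u,v,z,T=None):
    o,d=ray(c,u,v,T);return o+d*(z-o[2])/d[2]
def tri(r1,r2):
    A=np.array([r1[1],-r2[1]]).T;t=np.linalg.lstsq(A,r2[0]-r1[0],rcond=None)[0]
    a=r1[0]+r1[1]*t[0];b=r2[0]+r2[1]*t[1];return (a+b)/2,np.linalg.norm(a-b)
def blobs(c,lo,hi,box,amin=8):
    x0,y0,x1,y1=box
    h=cv2.cvtColor(c['pixels'],cv2.COLOR_RGB2HSV)[y0:y1,x0:x1]
    n,l,s,ce=cv2.connectedComponentsWithStats(cv2.inRange(h,lo,hi))
    return [(s[i,4],*np.round(ce[i]+[x0,y0],1)) for i in range(1,n) if s[i,4]>=amin]
E
python3 - <<'E'
from h import *
d=pickle.load(open('cams.pkl','rb'));t,s=d['top'],d['side']
B={}
for nm,c,lo,hi,box,z in [
 ('green',t,(40,80,30),(90,255,255),(305,145,360,185),.055),('green',s,(40,80,30),(90,255,255),(310,260,370,335),.055),
 ('red',t,(0,150,60),(6,255,255),(330,150,355,180),.055),('red',s,(0,150,60),(6,255,255),(330,290,365,325),.055),
 ('black',t,(0,0,0),(180,255,70),(308,198,332,232),.016),('black',s,(0,0,0),(180,255,70),(235,290,285,318),.016),
 ('wood',t,(0,80,40),(25,255,200),(335,192,352,228),.016),('wood',s,(0,80,40),(25,255,200),(250,325,303,350),.016),
 ('crate',t,(105,120,40),(125,255,255),(175,178,258,242),.06),('yellow',t,(18,120,80),(32,255,255),(305,145,360,185),.045),('pot',t,(22,150,80),(32,255,255),(155,250,195,285),.07)]:
    b=blobs(c,lo,hi,box)
    for k in b: print(nm,'top' if c is t else 'side',k,np.round(onz(c,*k[1:],z),3)[:2])
print('mouth approx',onz(t,213,199,.115),onz(s,243,167,.115),tri(ray(t,213,199),ray(s,243,167)))
a=cv2.resize(t['pixels'][180:245,178:258,::-1],None,fx=6,fy=6,interpolation=cv2.INTER_CUBIC)[:390]
b=cv2.resize(s['pixels'][145:210,190:270,::-1],None,fx=6,fy=6,interpolation=cv2.INTER_CUBIC)
a=cv2.resize(a,(400,325));b=cv2.resize(b,(400,325))
cv2.imwrite('pics/crop.png',np.hstack([a,b]))
E
```

```text
green top (np.int32(84), np.float64(322.8), np.float64(161.6)) [ 0.649 -0.156]
green side (np.int32(158), np.float64(338.4), np.float64(278.2)) [ 0.65  -0.152]
red top (np.int32(71), np.float64(342.7), np.float64(164.0)) [ 0.641 -0.222]
red side (np.int32(182), np.float64(347.3), np.float64(304.9)) [ 0.642 -0.218]
black top (np.int32(56), np.float64(318.1), np.float64(215.5)) [ 0.472 -0.142]
black side (np.int32(228), np.float64(259.2), np.float64(304.5)) [ 0.471 -0.149]
wood top (np.int32(60), np.float64(342.6), np.float64(211.6)) [ 0.485 -0.225]
wood side (np.int32(271), np.float64(276.6), np.float64(337.0)) [ 0.485 -0.231]
crate top (np.int32(943), np.float64(219.9), np.float64(213.3)) [0.475 0.185]
yellow top (np.int32(624), np.float64(330.5), np.float64(165.2)) [ 0.639 -0.183]
pot top (np.int32(283), np.float64(174.6), np.float64(267.2)) [0.303 0.324]
mouth approx [0.515691   0.20077649 0.115     ] [0.51876498 0.19361781 0.115     ] (array([0.51857311, 0.20147945, 0.10799777]), np.float64(0.004062811593875737))
```

View pics/crop.png

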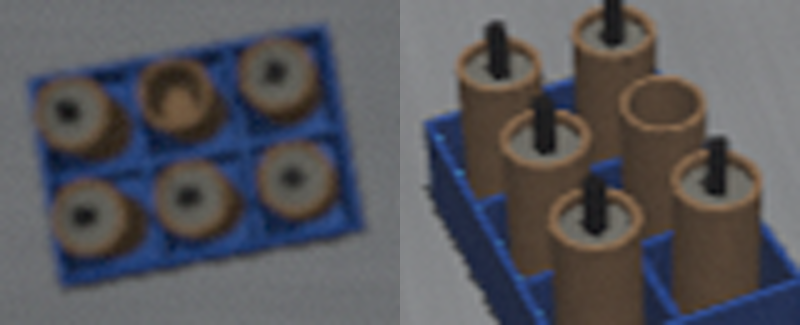

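The mouth is empty in both crops: the middle tube of the far row, at about top (213,198) and side (242,165). Next is a helper that gives shifts in tool units.

```bash
cat >> h.py <<'E'
from scipy.spatial.transform import Rotation as Ro
def go(p):
    from plant import manip
    s=manip.get_state();R=Ro.from_euler('xyz',s['ee_rot']).as_matrix()
    print('t',s['time_s'],'pos',np.round(s['ee_pos'],4),'rot',np.round(s['ee_rot'],3),'q',np.round(s['joint_positions'],2),'units',np.round(R.T@(np.array(p)-s['ee_pos'])/.2,3))
E
python3 - <<'E'
from h import *
d=pickle.load(open('cams.pkl','rb'));t,s=d['top'],d['side']
print(onz(t,213,198,.115),onz(s,242,165.2,.115),tri(ray(t,213,198),ray(s,242,165.2)))
go([.519,.198,.27])
E
python3 -m crank '{"dr":[[0,0,0],[0,0,0],[0,0,0],[0,0,0],[0,0,0]],"delta_pos":[[-0.2,-0.08,-0.1],[-0.4,-0.16,-0.2],[-0.6,-0.24,-0.2],[-0.8,-0.32,-0.2],[-1,-0.38,-0.2]],"claw":[1,1,1,1,1]}'
python3 -c "
from h import *
go([.519,.198,.27])"
```

```text
[0.51884364 0.20084132 0.115     ] [0.51793066 0.20119086 0.115     ] (array([0.51833521, 0.20086121, 0.11528395]), np.float64(0.0009477613198244235))
t 0.1 pos [0.1817 0.4919 0.2306] rot [-3.14  -0.     2.788] q [ 1.22  0.26 -0.14  1.17  0.    1.57] units [-2.091 -0.795 -0.196]
time_s: 0.72
ee_pos: [0.3438, 0.3505, 0.271]
ee_rot: [-3.141, -0.0, 2.788]
force: [0.0, 0.3, -0.4]
gripper_width: -0.0001
grasp_force: 0.0
t 0.725 pos [0.3438 0.3505 0.271 ] rot [-3.141 -0.     2.788] q [ 0.8   0.19 -0.13  1.25  0.    1.15] units [-1.086 -0.412  0.005]
```

```bash
python3 -m crank '{"dr":[[0,0,0],[0,0,0],[0,0,0],[0,0,0],[0,0,0]],"delta_pos":[[-0.2,-0.08,0],[-0.4,-0.16,0],[-0.6,-0.24,0],[-0.8,-0.32,0],[-1,-0.4,0]],"claw":[1,1,1,1,1]}'
python3 - <<'E'
from h import *
from plant import manip
go([.5185,.201,.155])
s=manip.get_state();c=manip.camera('wrist')
T=np.eye(4);T[:3,:3]=Ro.from_euler('xyz',s['ee_rot']).as_matrix();T[:3,3]=s['ee_pos']
c['T']=T@np.array(c['mount']);pickle.dump(c,open('w1.pkl','wb'))
cv2.imwrite('pics/w1.png',c['pixels'][:,:,::-1])
W=np.linalg.inv(c['T']);f=192/np.tan(np.radians(c['vertical_fov']/2))
for p in([.5185,.201,.115],s['ee_pos']):
    q=W@np.append(p,1);print(q[:2]/q[2]*f+[c['cx'],c['cy']])
E
```

```text
time_s: 1.35
ee_pos: [0.5037, 0.2064, 0.2708]
ee_rot: [-3.141, -0.001, 2.788]
force: [0.2, -0.0, 0.6]
gripper_width: -0.0002
grasp_force: 0.0
t 1.35 pos [0.5037 0.2064 0.2708] rot [-3.141e+00 -1.000e-03  2.788e+00] q [ 0.39  0.28 -0.01  1.29  0.    0.74] units [-0.079  0.001  0.579]
[251.53136004 196.52346381]
[251.79175439 260.25282882]
```

View pics/w1.png

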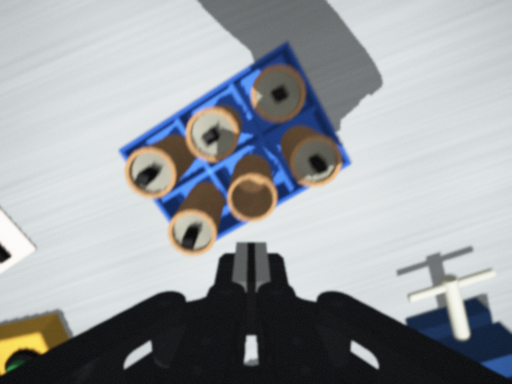

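The wrist view shows the empty mouth at about (253,196), against a prediction of (252,197), so the estimate holds. I'll centre over it, descend, hold, and go back up.

```bash
python3 -m crank '{"dr":[[0,0,0],[0,0,0],[0,0,0],[0,0,0],[0,0,0],[0,0,0],[0,0,0],[0,0,0]],"delta_pos":[[-0.08,0,0],[-0.08,0,0],[-0.08,0,0.2],[-0.08,0,0.4],[-0.08,0,0.5],[-0.08,0,0.58],[-0.08,0,0.58],[-0.08,0,0.58]],"claw":[1,1,1,1,1,1,1,1]}'
python3 -m crank '{"dr":[[0,0,0],[0,0,0],[0,0,0],[0,0,0],[0,0,0],[0,0,0],[0,0,0],[0,0,0],[0,0,0],[0,0,0],[0,0,0],[0,0,0],[0,0,0],[0,0,0],[0,0,0],[0,0,0],[0,0,0],[0,0,0],[0,0,0],[0,0,0]],"delta_pos":[[0,0,0],[0,0,0],[0,0,0],[0,0,0],[0,0,0],[0,0,0],[0,0,0],[0,0,0],[0,0,0],[0,0,0],[0,0,0],[0,0,0],[0,0,0],[0,0,0],[0,0,0],[0,0,0],[0,0,0],[0,0,0],[0,0,0],[0,0,0]],"claw":[1,1,1,1,1,1,1,1,1,1,1,1,1,1,1,1,1,1,1,1]}'
python3 -m crank '{"dr":[[0,0,0],[0,0,0],[0,0,0],[0,0,0]],"delta_pos":[[0,0,-0.2],[0,0,-0.4],[0,0,-0.6],[0,0,-0.6]],"claw":[1,1,1,1]}'
python3 - <<'E'
from h import *
d=pickle.load(open('cams.pkl','rb'));t,s=d['top'],d['side']
for n,a,b in(('black',(318.1,215.5),(259.2,304.5)),('wood',(342.6,211.6),(276.6,337)),('green',(322.8,161.6),(338.4,278.2)),('red',(342.7,164),(347.3,304.9))):
    print(n,tri(ray(t,*a),ray(s,*b)))
go([.472,-.146,.27])
E
```

```text
time_s: 2.4
ee_pos: [0.518, 0.2028, 0.156]
ee_rot: [3.141, 0.001, 2.789]
force: [-0.0, 0.5, 0.4]
gripper_width: 0.0002
grasp_force: 0.0
time_s: 4.9
ee_pos: [0.5181, 0.202, 0.1553]
ee_rot: [-3.142, 0.0, 2.788]
force: [-0.5, 0.1, -0.1]
gripper_width: -0.0001
grasp_force: 0.0
time_s: 5.4
ee_pos: [0.5201, 0.2028, 0.2789]
ee_rot: [3.137, 0.006, 2.788]
force: [0.7, 0.9, -1.1]
gripper_width: 0.0001
grasp_force: 0.0
black (array([ 0.47244432, -0.1437085 ,  0.00673061]), np.float64(0.0006376345764688272))
wood (array([ 0.48641432, -0.22708447,  0.00858939]), np.float64(0.0007718130785034428))
green (array([ 0.64820982, -0.15482304,  0.05970903]), np.float64(6.898603589649764e-05))
red (array([ 0.64009713, -0.22061707,  0.05994481]), np.float64(0.00010367851735422236))
t 5.4 pos [0.5201 0.2028 0.2789] rot [3.137 0.006 2.788] q [ 0.37  0.3   0.04  1.3  -0.    0.73] units [-0.378 -1.72   0.038]
```

```bash
python3 -m crank '{"dr":[[0,0,0],[0,0,0],[0,0,0],[0,0,0],[0,0,0]],"delta_pos":[[-0.05,-0.25,0],[-0.1,-0.5,0],[-0.15,-0.75,0],[-0.18,-0.86,0],[-0.18,-0.86,0]],"claw":[1,1,1,1,1]}' | head -2
python3 -m crank '{"dr":[[0,0,0],[0,0,0],[0,0,0],[0,0,0],[0,0,0]],"delta_pos":[[-0.05,-0.25,0],[-0.1,-0.5,0],[-0.15,-0.75,0],[-0.18,-0.86,0],[-0.18,-0.86,0]],"claw":[1,1,1,1,1]}' | head -2
python3 - <<'E'
from h import *
from plant import manip
go([.472,-.145,.055])
s=manip.get_state();c=manip.camera('wrist')
T=np.eye(4);T[:3,:3]=Ro.from_euler('xyz',s['ee_rot']).as_matrix();T[:3,3]=s['ee_pos']
c['T']=T@np.array(c['mount'])
cv2.imwrite('pics/w2.png',c['pixels'][:,:,::-1]);pickle.dump(c,open('w2.pkl','wb'))
W=np.linalg.inv(c['T']);f=192/np.tan(np.radians(c['vertical_fov']/2))
for p in([.472,-.145,.016],[.648,-.155,.06]):
    q=W@np.append(p,1);print(q[:2]/q[2]*f+[c['cx'],c['cy']])
for z,lo,hi in((.016,(0,0,0),(180,255,60)),(.06,(40,80,30),(90,255,255))):
    for b in blobs(c,lo,hi,(0,0,512,384),150):print(z,b,onz(c,*b[1:],z,c['T']).round(4))
E
```

```text
time_s: 6.02
ee_pos: [0.4914, 0.0268, 0.2744]
time_s: 6.65
ee_pos: [0.4665, -0.1459, 0.2745]
t 6.65 pos [ 0.4665 -0.1459  0.2745] rot [ 3.141e+00 -1.000e-03  2.786e+00] q [-0.3   0.18 -0.13  1.26  0.    0.05] units [-0.025  0.014  1.098]
[253.55727183 163.12095244]
[297.01052127 309.28925407]
0.016 (np.int32(494), np.float64(484.9), np.float64(37.9)) [0.431  0.1332 0.016 ]
0.016 (np.int32(597), np.float64(498.5), np.float64(55.3)) [0.4535 0.1441 0.016 ]
0.016 (np.int32(178), np.float64(499.0), np.float64(98.5)) [0.4989 0.1375 0.016 ]
0.016 (np.int32(546), np.float64(253.7), np.float64(162.1)) [ 0.4709 -0.1444  0.016 ]
0.016 (np.int32(34578), np.float64(242.3), np.float64(341.0)) [ 0.7005 -0.2459  0.016 ]
```

View pics/w2.png

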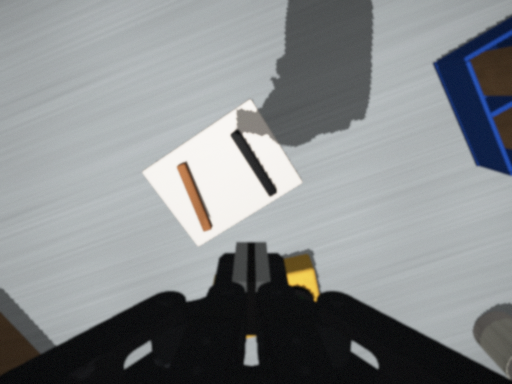

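The wrist view shows the black stick's middle at (254,162), i.e. (0.471, -0.1445), with the wooden stick to its left at (195,196). I'll align, descend and hold.

```bash
python3 -m crank '{"dr":[[0,0,0],[0,0,0]],"delta_pos":[[-0.02,0.015,0.1],[-0.02,0.015,0.1]],"claw":[1,1]}' | head -2
python3 -m crank '{"dr":[[0,0,0],[0,0,0],[0,0,0],[0,0,0],[0,0,0],[0,0,0],[0,0,0]],"delta_pos":[[0,0,0.25],[0,0,0.5],[0,0,0.75],[0,0,0.9],[0,0,1],[0,0,1],[0,0,1]],"claw":[1,1,1,1,1,1,1]}' | head -2
python3 -m crank '{"dr":[[0,0,0],[0,0,0],[0,0,0],[0,0,0],[0,0,0],[0,0,0],[0,0,0],[0,0,0],[0,0,0],[0,0,0],[0,0,0],[0,0,0],[0,0,0],[0,0,0],[0,0,0],[0,0,0],[0,0,0],[0,0,0],[0,0,0],[0,0,0]],"delta_pos":[[0,0,0],[0,0,0],[0,0,0],[0,0,0],[0,0,0],[0,0,0],[0,0,0],[0,0,0],[0,0,0],[0,0,0],[0,0,0],[0,0,0],[0,0,0],[0,0,0],[0,0,0],[0,0,0],[0,0,0],[0,0,0],[0,0,0],[0,0,0]],"claw":[1,1,1,1,1,1,1,1,1,1,1,1,1,1,1,1,1,1,1,1]}' | head -4
python3 -m crank '{"dr":[[0,0,0],[0,0,0],[0,0,0],[0,0,0],[0,0,0]],"delta_pos":[[0,0,-0.25],[0,0,-0.5],[0,0,-0.7],[0,0,-0.7],[0,0,-0.7]],"claw":[1,1,1,1,1]}' | head -2
python3 -c "
from h import *
go([.648,-.155,.195])"
```

```text
time_s: 6.95
ee_pos: [0.4706, -0.1423, 0.2538]
time_s: 7.82
ee_pos: [0.4722, -0.1439, 0.0564]
time_s: 10.32
ee_pos: [0.4712, -0.1442, 0.0553]
ee_rot: [-3.142, -0.0, 2.788]
force: [0.9, -0.5, -0.2]
time_s: 10.95
ee_pos: [0.4708, -0.1441, 0.1948]
t 10.95 pos [ 0.4708 -0.1441  0.1948] rot [-3.142e+00 -1.000e-03  2.788e+00] q [-0.3   0.22 -0.28  1.06 -0.    0.06] units [-0.85   0.256 -0.002]
```

```bash
python3 -m crank '{"dr":[[0,0,0],[0,0,0],[0,0,0],[0,0,0],[0,0,0],[0,0,0]],"delta_pos":[[-0.2,0.06,0],[-0.4,0.12,0],[-0.6,0.18,0],[-0.8,0.24,0],[-0.85,0.256,0],[-0.85,0.256,0]],"claw":[1,1,1,1,1,1]}' | head -2
python3 - <<'E'
from h import *
from plant import manip
go([.648,-.155,.07])
s=manip.get_state();c=manip.camera('wrist')
T=np.eye(4);T[:3,:3]=Ro.from_euler('xyz',s['ee_rot']).as_matrix();T[:3,3]=s['ee_pos']
c['T']=T@np.array(c['mount']);cv2.imwrite('pics/w3.png',c['pixels'][:,:,::-1])
for b in blobs(c,(40,80,30),(90,255,255),(0,0,512,384),150):print(b,onz(c,*b[1:],.06,c['T']).round(4))
E
```

```text
time_s: 11.7
ee_pos: [0.6476, -0.1548, 0.1931]
t 11.7 pos [ 0.6476 -0.1548  0.1931] rot [-3.141 -0.004  2.788] q [-0.23  0.52  0.18  1.23 -0.    0.12] units [-0.005  0.     0.615]
(np.int32(1279), np.float64(249.9), np.float64(187.5)) [ 0.6479 -0.1563  0.06  ]
```

View pics/w3.png

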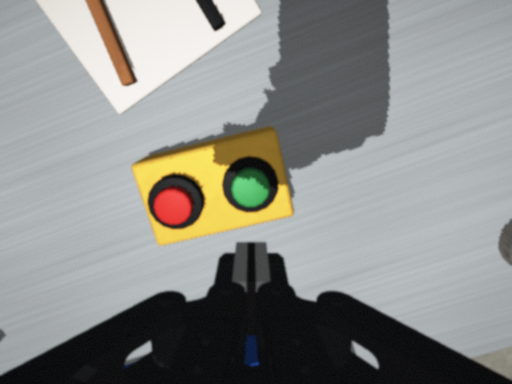

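The green button is at (250,188) in the wrist view, i.e. (0.648, -0.156), directly under the fingertips. I'll descend to just above it, then press in small steps.

```bash
python3 -m crank '{"dr":[[0,0,0],[0,0,0],[0,0,0],[0,0,0],[0,0,0]],"delta_pos":[[0,-0.005,0.2],[0,-0.005,0.4],[0,-0.005,0.55],[0,-0.005,0.6],[0,-0.005,0.6]],"claw":[1,1,1,1,1]}' | head -4
python3 -m crank '{"dr":[[0,0,0],[0,0,0],[0,0,0],[0,0,0],[0,0,0],[0,0,0]],"delta_pos":[[0,0,0.02],[0,0,0.04],[0,0,0.06],[0,0,0.08],[0,0,0.085],[0,0,0.085]],"claw":[1,1,1,1,1,1]}' | head -4
```

```text
time_s: 12.38
ee_pos: [0.6471, -0.156, 0.0754]
ee_rot: [-3.141, -0.001, 2.788]
force: [-0.1, 1.2, -0.0]
time_s: 13.12
ee_pos: [0.649, -0.1562, 0.0609]
ee_rot: [3.141, 0.003, 2.788]
force: [-4.2, 0.8, 13.1]
```

```bash
python3 -m crank '{"dr":[[0,0,0],[0,0,0],[0,0,0]],"delta_pos":[[0,0,0.005],[0,0,0.005],[0,0,0.005]],"claw":[1,1,1]}' | head -4
python3 - <<'E'
from plant import manip
import cv2
cv2.imwrite('pics/s4.png',cv2.resize(manip.camera('side')['pixels'][235:345,290:400,::-1],None,fx=5,fy=5))
E
```

```text
time_s: 13.5
ee_pos: [0.649, -0.1562, 0.0609]
ee_rot: [3.141, 0.003, 2.788]
force: [-4.7, 1.4, 17.5]
```

View pics/s4.png

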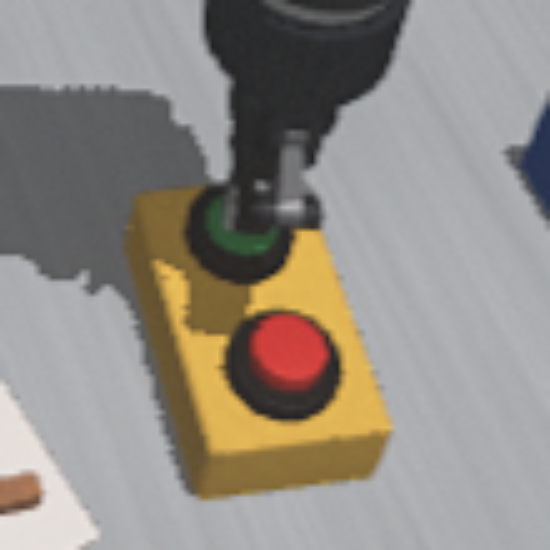

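The side view shows the green cap down, level with its bezel, while the red one stands proud. The tip height stayed the same while the force rose, which suggests the button has bottomed out. I'll measure the cap edge pressed and released to confirm.

```bash
cat > edge.py <<'E'
from plant import manip
from h import *
def low(c):
    h=cv2.cvtColor(c['pixels'],cv2.COLOR_RGB2HSV)[255:310,325:352]
    m=cv2.inRange(h,(40,80,30),(90,255,255))>0
    return m.sum(),[int(np.nonzero(m[:,j])[0].max()+255) if m[:,j].any() else 0 for j in range(4,24,2)]
print('before',low(pickle.load(open('cams.pkl','rb'))['side']));print('now',low(manip.camera('side')))
E
python3 edge.py
python3 -m crank '{"dr":[[0,0,0],[0,0,0],[0,0,0],[0,0,0],[0,0,0]],"delta_pos":[[0,0,-0.05],[0,0,-0.15],[0,0,-0.35],[0,0,-0.6],[0,0,-0.6]],"claw":[1,1,1,1,1]}' | head -4
python3 edge.py
```

```text
before (np.int64(158), [0, 0, 282, 284, 284, 285, 284, 283, 281, 0])
now (np.int64(49), [0, 0, 282, 284, 284, 285, 285, 284, 0, 0])
time_s: 14.22
ee_pos: [0.651, -0.1567, 0.182]
ee_rot: [3.141, 0.009, 2.788]
force: [0.0, 0.4, 0.0]
before (np.int64(158), [0, 0, 282, 284, 284, 285, 284, 283, 281, 0])
now (np.int64(157), [0, 0, 282, 284, 284, 285, 284, 284, 281, 0])
```

The lower edge is hidden by the bezel, so it can't tell pressed from released. I'll compare the released crop with the pressed one.

```bash
python3 - <<'E'
from h import *
from plant import manip
s=manip.camera('side');t=manip.camera('top')
a=cv2.resize(s['pixels'][255:330,305:380,::-1],(400,400),interpolation=cv2.INTER_CUBIC);p=cv2.resize(cv2.imread('pics/s4.png'),(110,110),interpolation=cv2.INTER_AREA)[20:95,15:90]
cv2.imwrite('pics/cmp.png',np.hstack([a,cv2.resize(p,(400,400),interpolation=cv2.INTER_CUBIC)]))
print('green col v-channel up', s['pixels'][262:294,336,1].tolist());print('pressed',p[7:39,31,1].tolist())
E
```

```text
green col v-channel up [159, 157, 159, 156, 155, 156, 156, 160, 164, 75, 70, 77, 75, 76, 73, 108, 115, 82, 109, 119, 131, 93, 83, 61, 45, 42, 50, 40, 34, 92, 166, 174]
pressed [69, 57, 73, 94, 100, 106, 99, 78, 61, 55, 68, 80, 77, 78, 87, 88, 80, 77, 76, 77, 83, 86, 84, 59, 43, 40, 40, 39, 40, 63, 96, 102]
```

View pics/cmp.png

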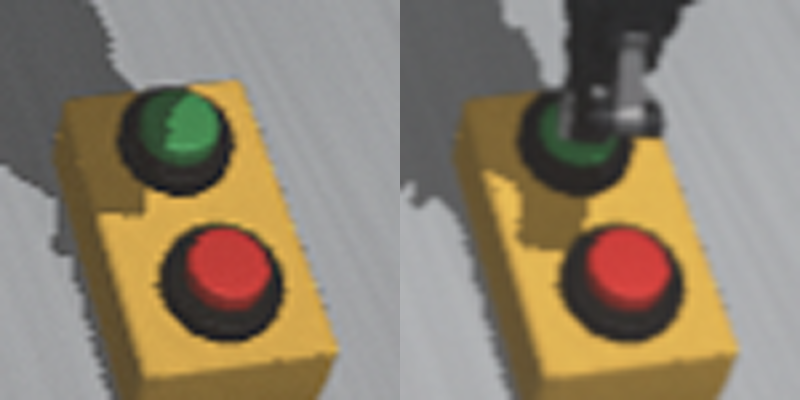

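When the button is up, its cap stands about 7 mm above the bezel. The stiff 17 N stop, far above the 5 N spring, can therefore only be its end of travel. The button is back up and the arm is 11 cm clear, so I'm handing in.

```bash
python3 -m crank '{"dr":[[0,0,0],[0,0,0],[0,0,0]],"delta_pos":[[0,0,-0.1],[0,0,-0.1],[0,0,-0.1]],"claw":[1,1,1]}' | head -4; python3 -c "
from plant import manip
print(manip.hand_in())"
```

```text
time_s: 14.75
ee_pos: [0.6474, -0.1558, 0.1956]
ee_rot: [-3.141, -0.003, 2.788]
force: [-0.4, 0.1, -0.5]
the job is handed in; nothing more can be done
None
```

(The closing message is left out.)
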